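Roll the spacer dowel onto its pencil line

ROBOT

A 6-joint arm with a two-finger parallel gripper is mounted at the origin on the work surface. World frame = base frame: x ahead of the robot, y to its left, z up, the work surface at z = 0. Lengths are in m, angles in rad, forces in N, time in s.
With the tool pointing down it reaches from about 0.3 to 0.775 m from the base axis. Payload 14.6 kg.
Tool frame: the origin (TCP) lies at the very end of the fingers, on their centre line; the grasp point (between the pads) lies 19 mm behind it; x points along the fingers, y is the direction in which the jaws open and shut, and the axes are right-handed (so a half turn about x gives the same grasp; the last joint's range is limited). The gripper opens to 94 mm and grips with 3 to 60 N. Pads are 16 mm wide; open, the fingers measure 119 mm over their backs; the gripper's body (75 mm by 177 mm) begins 78 mm behind the grasp point.
Start: joints at [1.115, 0.3, 1.521, -0, 1.321, -0.067], TCP at [0.208, 0.509, 0.205] pointing down, gripper open.
Joint ranges: [-3.03, 3.03], [-0.79, 2.21], [0.23, 2.52], [-1.04, 4.18], [0, 3.07], [-2.55, 2.55]. Speed limits (rad/s): [2.22, 2.22, 2.57, 3.14, 3.14, 3.14].

INTERFACE

Orientations are given as [roll, pitch, yaw] about the fixed x, y, z axes, in that order (R = Rz(yaw) Ry(pitch) Rx(roll)).
In Python, from station import ctrl, viewer, hand_in gives the robot as it stands. The module is installed in compiled form; this text tells all that it offers.
- The arm moves only by the tool play_rows, never from a script. Its argument "deltas" is a list that holds one entry, the list of rows, each a list of 7 numbers: the shift along the tool's x, y, z in mm, then the turn, a rotation vector about the tool's x, y, z in rad, then the finger opening in mm, from 0 to 94. In form: [[[dx, dy, dz, ax, ay, az, gripper], ...]]. A call has 1 to 10 rows; each row shifts and turns the commanded pose from where the row before left it, along the tool's axes as they then stand; what a row does not reach is not made up. A row lasts 1/10 s, in which the tool goes at most 50 mm and 8.59 degrees, less where a joint would pass 70% of its speed; a pose out of reach is approached as far as the arm can. A call with a gripper value outside its range is refused whole. The fingers move at their own pace and stop on an object; "grip_force" is the grip in N (left out, the last holds). Time passes only in rows, so rows that do not move let the fingers close. It gives the time, the measured TCP pose, the force and the opening at its end, in the units of the state.
- ctrl.get_obs(): the state, without advancing time (a new reading comes with each control period).
- viewer.camera(name): name is "scene" or "top" or "wrist"; returns a dict with "img" (400x640x3 uint8, red, green, blue), "fx", "fy", "cx", "cy" (pixels), "rvec" (rotation vector, rad) and "tvec" (3), from world to camera coordinates, as OpenCV has them. Camera axes: x right, y down, z forward; pixel columns grow to the right and rows downward; lengths in m; the calibration is good to about 2 mm. A picture is of the moment at which its call begins. There is no depth.
- hand_in(): hands the job in, once; it reports no verdict.
The state is a dict: "time_s": time; "qpos": joint angles; "joint_vel": joint speeds; "tau": joint torques, N m; "ee_pos": TCP position; "eef_rot": TCP orientation; "force": force on the tool from outside, world axes, zero at the start; "moment": the same for the moment, N m; "grip_width": finger opening in m.
Only numpy, scipy, OpenCV 4.12 (cv2) and the standard library are available. Lean on these libraries where they do the work, as an engineer would, in place of code of your own. Each camera call takes 0.05 s, during which the arm holds its last target.

TASK

Two dowels are to lie on the two pencil lines of the plywood panel as spacers for the next panel; one already lies on its line. Push sideways on the top of the other dowel to roll it onto the empty line, so that it rests there centred over the line, along it and within its length. Do not lift the dowel or take it off the panel, and leave the placed dowel, tape roll, cup and hammer where they are.

Things in the scene. Friction and masses are not known exactly. Their poses are not given: they have to be found in the camera images.
- dowel_center (a point): centre of the dowel to be rolled: a plain wooden cylinder, 40 mm diameter, 160 mm long, 100 to 190 g, lying on the panel (its top 40 mm above the panel), with enough rolling resistance to come to rest soon. x runs along its length; z is up at the start and turns as it rolls. It starts 60 to 100 mm from the empty line, on either side, within about 5 degrees of parallel
- empty_line (a point): middle of the empty pencil line, on the panel's top face, 12 mm above the table. The line is dark grey, 4 mm wide, 300 mm long and runs along this point's x; the point's y points across the line, away from the other line, which is parallel to it 210 mm away; z is up
- panel: bare plywood panel, 340 mm (x) by 520 mm (y) by 12 mm thick, fixed flat on the table; origin at the centre of its underside. In its frame the empty line lies at y = +50 mm and the other line at y = -160 mm, both along x
- placed_dowel_center (a point): centre of the other dowel, of the same size and wood, already lying on the other line; free to roll, to be left alone
- tape: roll of tape lying flat on the panel, 72 mm outside diameter, 24 mm high; origin at the centre of its underside. It lies on the side of the empty line where the dowel is not, its centre 60 to 100 mm from the line; to be left alone
- cup: white plastic cup standing on the table beside the panel, 72 mm across, 75 mm high; origin at the centre of its underside; to be left alone
- hammer: hammer lying on the table beside the panel; to be left alone
Mind the look-alikes: they are no part of the job. Leave any black or pink look-alike of the part that bears dowel_center alone.

How it is judged:
On the way:
1. the dowel rolls: it turns through about a quarter turn while lying on the panel (angle between dowel_center's own z axis and vertical above 1.2 rad and z of dowel_center in the frame of panel below 0.038 m).
At the end, for the whole second after the job is handed in: The dowel rests on the panel with its centre within 9 mm of the empty line across it and within 70 mm of the line's middle along it, parallel to the line within 7 degrees, and stays there; the placed dowel is within 8 mm of where it was (y of dowel_center in the frame of empty_line between -0.009 and 0.009 m and x of dowel_center in the frame of empty_line between -0.07 and 0.07 m and z of dowel_center in the frame of empty_line between 0.017 and 0.023 m and angle between the x axis of dowel_center and the x axis of empty_line, either way round below 0.12 rad and distance of placed_dowel_center from where it was at the start of the episode below 0.008 m); the robot touches nothing.
It fails at once if the dowel is lifted more than 8 mm off the panel or leaves the panel (z of dowel_center in the frame of panel above 0.04 m or z of dowel_center in the frame of panel below 0.026 m).
It fails at once if the placed dowel is moved more than 8 mm (distance of placed_dowel_center from where it was at the start of the episode above 0.008 m).
It fails at once if the tape roll is moved more than 10 mm (distance of tape from where it was at the start of the episode above 0.01 m).
It fails at once if the cup is moved more than 10 mm (distance of cup from where it was at the start of the episode above 0.01 m).
It fails at once if the hammer is moved more than 10 mm (distance of hammer from where it was at the start of the episode above 0.01 m).
It also fails if it takes over 72 s, if anything falls off the work surface, if the arm or the gripper's body presses on something with over 40 N, if the wrist force passes 120 N, or if a joint passes its speed limit or range.

## Working session

There is one attempt and no reset: what is moved stays moved. The work goes in short steps, Python scripts to look and compute and a tool call to move; the robot and the scene stay as the last step left them, time stands still between calls to the robot, and variables do not carry over. Pictures are saved under pics/ and viewed, and the job is handed in when it is done.

Besides the shell and the picture viewer there is one more tool, called by a JSON object that holds its "name" and its "arguments". play_rows: Moves the arm, as the interface text tells. Its arguments: {"type":"object","properties":{"deltas":{"type":"array","items":{"type":"array","items":{"type":"array","items":{"type":"number"}}}},"grip_force":{"type":"number"}},"required":["deltas"]}

```bash
mkdir -p pics
python3 - <<'E'
from station import ctrl, viewer
import cv2
for n in ["scene","top","wrist"]:
    c=viewer.camera(n); cv2.imwrite(f"pics/{n}0.png",c["img"][:,:,::-1]); print(n,c["fx"],c["fy"],c["cx"],c["cy"],c["rvec"],c["tvec"])
print(ctrl.get_obs())
E
```

```text
scene 482.96970305566197 482.96970305566197 316.5304187333197 194.24145910902328 [ 2.18928633  0.56984043 -0.29735029] [-0.39019247 -0.07529612  1.66585056]
top 503.297519280153 503.297519280153 329.61886598458864 209.53173008485462 [ 2.18414851 -2.16397185  0.07268129] [0.03150124 0.44268065 1.69046848]
wrist 295.88494418777714 295.88494418777714 317.9642875004529 200.54821480501232 [-2.40264291 -1.61088027 -0.23232329] [-0.54970696 -0.02899931  0.39292982]
{'time_s': 0.15, 'qpos': array([ 1.11540477e+00,  3.00328621e-01,  1.52143521e+00,  2.65579706e-05,
        1.32070194e+00, -6.66517240e-02]), 'joint_vel': array([-0.00087542, -0.00228425, -0.00036627,  0.00149217, -0.0014485 ,
       -0.00045156]), 'tau': array([ 1.47083923e-03, -5.31957328e+01, -3.52823424e+01,  7.08789658e-02,
        2.35958659e-02, -3.79902735e-05]), 'ee_pos': array([0.20839702, 0.5087742 , 0.2050262 ]), 'eef_rot': array([-1.66690421,  1.56992284, -2.05565062]), 'force': array([-0.60660211, -0.10584318,  0.55067121]), 'moment': array([-0.0590565 , -0.02572378, -0.00768552]), 'grip_width': 0.09377711594495876}
```

View pics/top0.png

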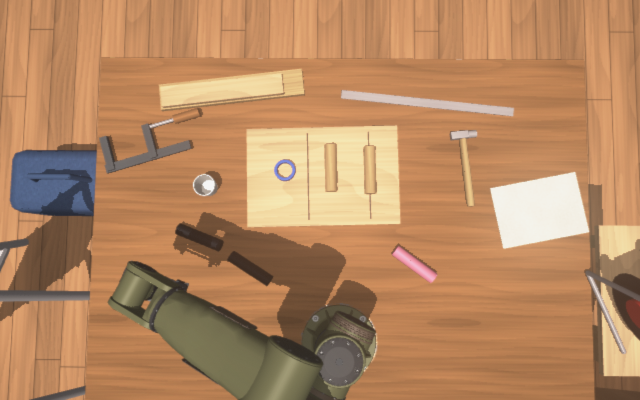

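View pics/scene0.png

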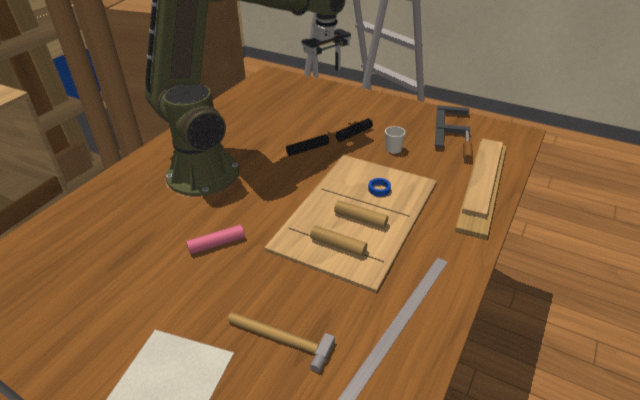

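View pics/wrist0.png

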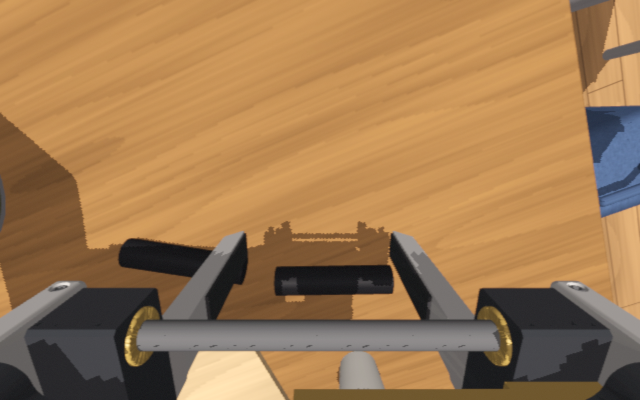

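The top view shows the panel with an empty line at col 308. One wooden dowel, at (331,167), is off any line. The other, at (370,170), lies on the second line, with line ends visible above and below it. The black cylinders at (199,236) and (250,267) and the pink one at (414,263) are look-alikes. The tape is at (285,170), on the other side of the empty line. So (331,167) is the dowel to roll, towards +y. Next I'll enlarge it and measure.

```bash
cat > h.py <<'E'
import numpy as np, cv2
def cam(n):
    from station import viewer
    return viewer.camera(n)
def ray(c,uv,z):
    K=np.array([[c["fx"],0,c["cx"]],[0,c["fy"],c["cy"]],[0,0,1]]);R=cv2.Rodrigues(np.array(c["rvec"]))[0];t=np.array(c["tvec"]).ravel()
    o=-R.T@t; uv=np.atleast_2d(np.array(uv,float)); d=(R.T@np.linalg.inv(K)@np.c_[uv,np.ones(len(uv))].T).T
    return o+d*((z-o[2])/d[:,2])[:,None]
def warp(c,z,x0,x1,y0,y1,s):
    # top-down rectified: rows = x decreasing, cols = y decreasing, s px/m
    R=cv2.Rodrigues(np.array(c["rvec"]))[0];t=np.array(c["tvec"]).ravel()
    W=int((y1-y0)*s);H=int((x1-x0)*s);v,u=np.mgrid[:H,:W]
    P=np.stack([x1-v/s,y1-u/s,np.full(v.shape,z)],-1).reshape(-1,3)
    K=np.array([[c["fx"],0,c["cx"]],[0,c["fy"],c["cy"]],[0,0,1]])
    p=cv2.projectPoints(P,np.array(c["rvec"]),t,K,None)[0].reshape(H,W,2).astype(np.float32)
    return cv2.remap(c["img"],p[...,0],p[...,1],cv2.INTER_CUBIC)[:,:,::-1]
E
python3 - <<'E'
from h import *
c=cam("top")
print(ray(c,[[247,129],[397,126],[400,222],[248,226],[308,134],[309,219],[368.5,133],[370.5,218]],.012))
print(ray(c,[[331,143],[331,191],[370,146],[370,193]],.03))
print(ray(c,[[285,170]],.036),ray(c,[[204,185]],.075))
cv2.imwrite("pics/crop.png",cv2.resize(c["img"][115:235,235:415,::-1],None,fx=4.4,fy=4.4,interpolation=cv2.INTER_CUBIC))
E
```

```text
[[ 0.71973185  0.32416007  0.012     ]
 [ 0.73368118 -0.19371182  0.012     ]
 [ 0.40249555 -0.20357312  0.012     ]
 [ 0.38416815  0.3130329   0.012     ]
 [ 0.70360484  0.11283984  0.012     ]
 [ 0.40991049  0.10554398  0.012     ]
 [ 0.70851662 -0.0956715   0.012     ]
 [ 0.4151971  -0.10352194  0.012     ]]
[[ 0.66881258  0.03296605  0.03      ]
 [ 0.5042884   0.03138975  0.03      ]
 [ 0.65939652 -0.0997949   0.03      ]
 [ 0.49858482 -0.10033786  0.03      ]]
[[0.57379314 0.18766501 0.036     ]] [[0.51547721 0.45074576 0.075     ]]
```

View pics/crop.png

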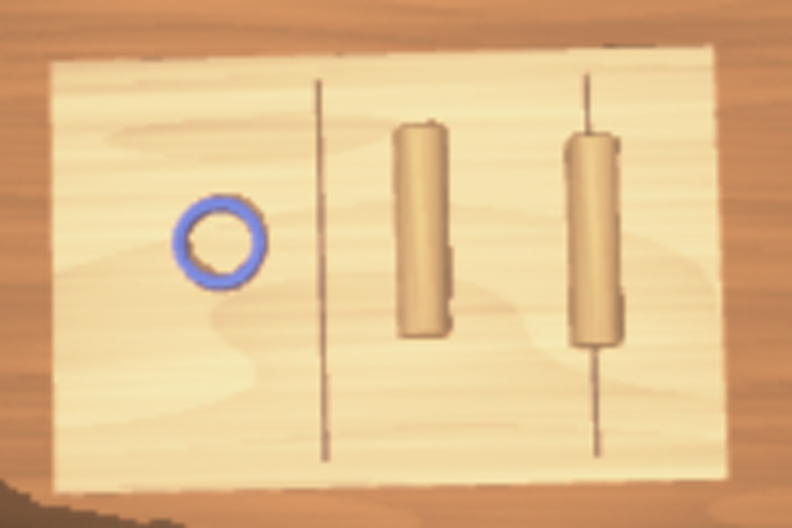

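Run:
```python
from h import *
c=cam("top")
f=lambda L:[[235+(u+.5)/4.4-.5,115+(v+.5)/4.4-.5] for u,v in L]
l=ray(c,f([(318.5,82),(325,460),(587,75),(597.5,456)]),.012);print(l)
d=ray(c,f([(394,130),(398,333),(447,128),(450,333)]),.032);print(d)
t=ray(c,f([(220,242)]),.036);print(t)
ex=(l[0]-l[1])/np.linalg.norm(l[0]-l[1]);ey=np.array([-ex[1],ex[0],0]);m=(l[0]+l[1])/2;dc=d.mean(0)
print("mid",m,"yaw",np.arctan2(ex[1],ex[0]),"dowel",dc,"rel",(dc-m)@ex,(dc-m)@ey,"other",(l[2:].mean(0)-m)@ey,"tape",(t[0]-m)@ey,(t[0]-m)@ex)
for a,b in((0,1),(2,3)):
  e=d[a]-d[b];print("dyaw",np.arctan2(e[1],e[0]))
W=warp(c,.032,.36,.76,-.25,.35,1300);cv2.imwrite("pics/w0.png",W)
```

```text
[[ 0.70620916  0.11632729  0.012     ]
 [ 0.40935219  0.10731676  0.012     ]
 [ 0.71319836 -0.09401149  0.012     ]
 [ 0.41434321 -0.10321614  0.012     ]]
[[0.66422079 0.05618031 0.032     ]
 [0.50628174 0.05142386 0.032     ]
 [0.66607713 0.0152133  0.032     ]
 [0.50661135 0.01151573 0.032     ]]
[[0.57510292 0.18899641 0.036     ]]
mid [0.55778068 0.11182203 0.012     ] yaw 0.030343790283935693 dowel [0.58579775 0.0335833  0.032     ] rel 0.0256304823184237 -0.07905272586883846 other -0.2105207055635023 tape 0.07661331146250393 0.0196556777171125
dyaw 0.03010664499062003
dyaw 0.023183091486318218
```

View pics/w0.png

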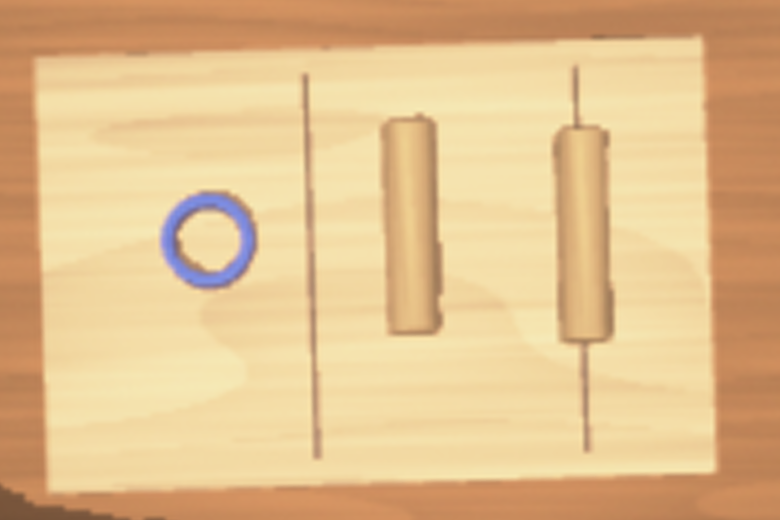

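```bash
cat >> h.py <<'E'
from scipy.spatial.transform import Rotation as Ro
ex=np.array([np.cos(.03),np.sin(.03),0]); ey=np.array([-ex[1],ex[0],0]); M=np.array([.5578,.1118,.012])
def plan(target,yaw=.028):
    from station import ctrl
    o=ctrl.get_obs();R=Ro.from_euler('xyz',o['eef_rot']).as_matrix();p=np.array(o['ee_pos'])
    e=np.array([np.cos(yaw),np.sin(yaw),0]);best=None
    for s in(1,-1):
        x=np.array([0,0,-1.]);y=s*e;T=np.c_[x,y,np.cross(x,y)]
        rv=Ro.from_matrix(R.T@T).as_rotvec()
        if best is None or np.linalg.norm(rv)<np.linalg.norm(best[0]):best=(rv,T)
    rv,T=best
    print("t",o['time_s'],"p",p.round(4),"rot needed(tool)",rv.round(4),"shift in aligned tool mm",(T.T@(np.array(target)-p)*1000).round(1),"F",o['force'].round(2),"grip",o['grip_width'],"q6",o['qpos'][5]);print(T.round(3).tolist())
E
python3 - <<'E'
from h import *
d=np.array([.5858,.0336,.032]); t=d-.006*ey; t[2]=.10; plan(t)
E
```

```text
t 0.25 p [0.2084 0.5088 0.2052] rot needed(tool) [1.154e+00 3.000e-04 5.000e-04] shift in aligned tool mm [105.2 363.9 491.6] F [0.42 0.69 0.83] grip 0.09392005863692038 q6 -0.06662456703807956
[[0.0, 1.0, 0.028], [0.0, 0.028, -1.0], [-1.0, 0.0, 0.0]]
```

{"name": "play_rows", "arguments": {"deltas": [[[0,0,0,0.1443,0,0,80],[0,0,0,0.1443,0,0,80],[0,0,0,0.1443,0,0,80],[0,0,0,0.1443,0,0,80],[0,0,0,0.1443,0,0,80],[0,0,0,0.1443,0,0,80],[0,0,0,0.1443,0,0,80],[0,0,0,0.1439,0,0,80]]]}}

```text
time_s: 1.05
ee_pos: [0.2085, 0.5089, 0.2054]
eef_rot: [-0.636, 1.571, -2.185]
force: [0.3, 0.1, -0.2]
grip_width: 0.0799
```

{"name": "play_rows", "arguments": {"deltas": [[[0,18.2,24.6,0,0,0,80],[0,18.2,24.6,0,0,0,80],[0,18.2,24.6,0,0,0,80],[0,18.2,24.6,0,0,0,80],[0,18.2,24.6,0,0,0,80],[0,18.2,24.6,0,0,0,80],[0,18.2,24.6,0,0,0,80],[0,18.2,24.6,0,0,0,80],[0,18.2,24.6,0,0,0,80],[0,18.2,24.6,0,0,0,80]]]}}

```text
time_s: 2.05
ee_pos: [0.3979, 0.267, 0.2055]
eef_rot: [1.998, 1.571, 0.455]
force: [0.2, -0.5, -0.4]
grip_width: 0.08
```

{"name": "play_rows", "arguments": {"deltas": [[[0,18.2,24.6,0,0,0,80],[0,18.2,24.6,0,0,0,80],[0,18.2,24.6,0,0,0,80],[0,18.2,24.6,0,0,0,80],[0,18.2,24.6,0,0,0,80],[0,18.2,24.6,0,0,0,80],[0,18.2,24.6,0,0,0,80],[0,18.2,24.6,0,0,0,80],[0,18.2,24.6,0,0,0,80],[0,18.2,24.6,0,0,0,80]]]}}

```text
time_s: 3.05
ee_pos: [0.5867, 0.0262, 0.2053]
eef_rot: [-1.671, 1.571, 3.069]
force: [0.6, 1.2, 0.6]
grip_width: 0.0801
```

Run:
```python
from h import *
d=np.array([.5858,.0336,.032]); t=d-.006*ey; t[2]=.06; plan(t)
for n in["wrist","scene"]: cv2.imwrite(f"pics/{n}1.png",cam(n)["img"][:,:,::-1])
```

```text
t 3.05 p [0.5867 0.0262 0.2053] rot needed(tool) [-0.0001 -0.      0.0002] shift in aligned tool mm [145.3  -0.7  -1.4] F [0.56 1.21 0.57] grip 0.08006798291890933 q6 -0.04566440685354182
[[0.0, 1.0, 0.028], [0.0, 0.028, -1.0], [-1.0, 0.0, 0.0]]
```

View pics/wrist1.png

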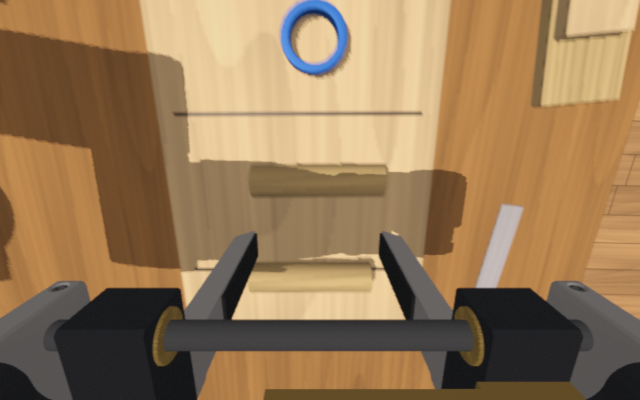

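The wrist view shows the dowel at (318,180) between the fingers and the empty line, the line at row 113 and the tape at (314,38). I'll cross-check the positions from this view, then go down.

Run:
```python
from h import *
c=cam("wrist")
l=ray(c,[[175,114],[421,113]],.012);print(l)
W=warp(c,.032,.40,.72,-.02,.24,2000);cv2.imwrite("pics/w1.png",W)
```

```text
[[0.41242654 0.10255514 0.012     ]
 [0.70920845 0.11095006 0.012     ]]
```

View pics/w1.png

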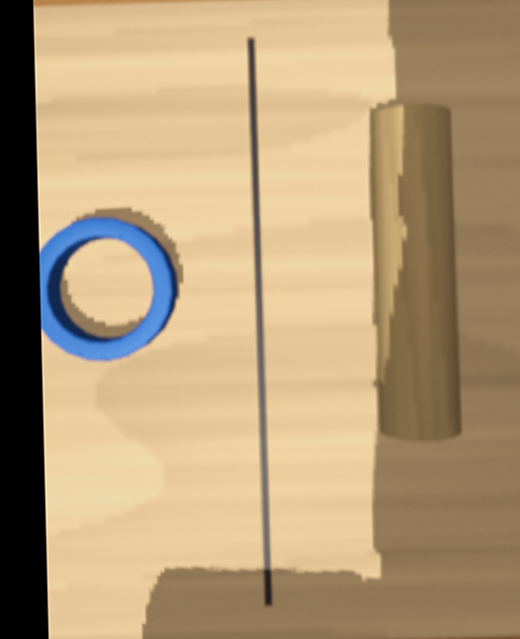

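{"name": "play_rows", "arguments": {"deltas": [[[24,0,0,0,0,0,80],[24,0,0,0,0,0,80],[24,0,0,0,0,0,80],[24,0,0,0,0,0,80],[24,0,0,0,0,0,80],[20,0,0,0,0,0,80],[4,0,0,0,0,0,80],[0,0,0,0,0,0,80]]]}}

```text
time_s: 4.0
ee_pos: [0.5858, 0.0279, 0.0615]
eef_rot: [-1.639, 1.57, 3.102]
force: [-0.1, 0.2, 0.1]
grip_width: 0.0801
```

{"name": "play_rows", "arguments": {"deltas": [[[6,0,0,0,0,0,80],[2.5,0,0,0,0,0,80],[1,0,0,0,0,0,80],[0.5,0,0,0,0,0,80],[0,0,0,0,0,0,80]]]}}

```text
time_s: 4.5
ee_pos: [0.5863, 0.0273, 0.0522]
eef_rot: [1.476, 1.57, -0.067]
force: [-1.5, 0.2, 5.0]
grip_width: 0.0801
```

{"name": "play_rows", "arguments": {"deltas": [[[0.3,0,-3,0,0,0,80],[0,0,-4,0,0,0,80],[0,0,-4,0,0,0,80],[0,0,-4,0,0,0,80],[0,0,-4,0,0,0,80],[0,0,0,0,0,0,80]]]}}

```text
time_s: 5.1
ee_pos: [0.5856, 0.0467, 0.0521]
eef_rot: [1.693, 1.57, 0.151]
force: [-4.9, -1.1, 7.6]
grip_width: 0.08
```

Run:
```python
from h import *
c=cam("wrist");cv2.imwrite("pics/wrist2.png",c["img"][:,:,::-1])
c=cam("top");cv2.imwrite("pics/w2.png",warp(c,.032,.36,.76,-.25,.35,1300))
c=cam("scene");cv2.imwrite("pics/s2.png",cv2.resize(c["img"][130:300,250:460,::-1],None,fx=3.5,fy=3.5,interpolation=cv2.INTER_CUBIC))
```

```text
(no output)
```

View pics/s2.png

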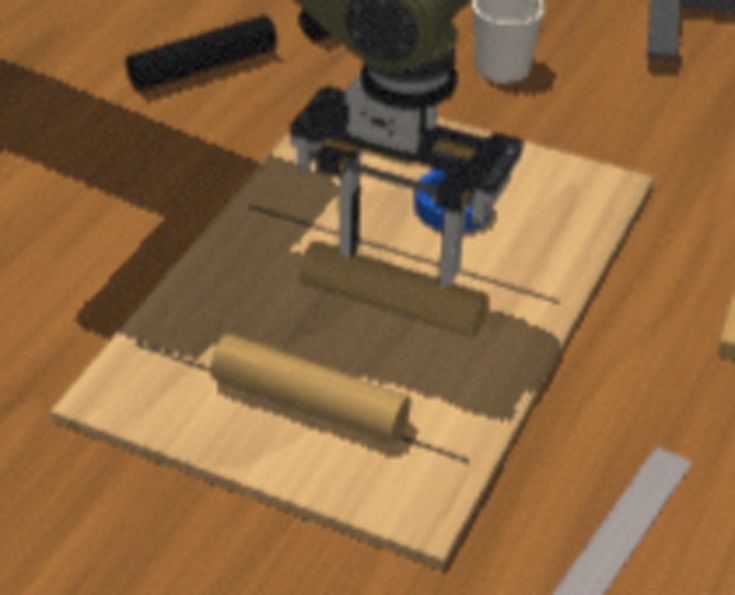

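View pics/wrist2.png

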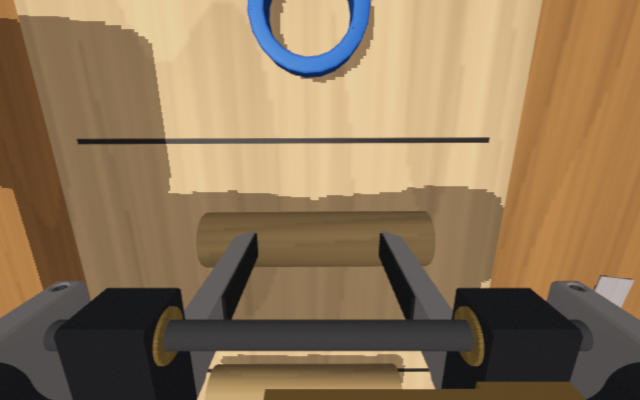

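```bash
cat >> h.py <<'E'
def rel(c,line,edgeA,edgeB):
    l=ray(c,line,.012);l=l[np.argsort(l[:,0])];a=ray(c,edgeA,.032);b=ray(c,edgeB,.032)
    x=(l[1]-l[0])/np.linalg.norm(l[1]-l[0]);y=np.array([-x[1],x[0],0]);m=l.mean(0)
    dc=(a.mean(0)+b.mean(0))/2
    for e in(a,b):
        v=e[1]-e[0]; v=v*np.sign(v@x); print("ang",np.arctan2(v@y,v@x).round(4),end=" ")
    print("line len",np.linalg.norm(l[1]-l[0]).round(4),"mid",m.round(4),"dowel",dc.round(4),"diam",abs((a.mean(0)-b.mean(0))@y).round(4),"rel x,y",((dc-m)@x).round(4),((dc-m)@y).round(4))
E
python3 - <<'E'
from h import *
c=cam("wrist")
rel(c,[[78,141],[489,140]],[[207,212.5],[431,212]],[[203,266],[429,266]])
plan([0,0,0])
E
```

```text
ang -0.0002 ang -0.0026 line len 0.3 mid [0.5586 0.1097 0.012 ] dowel [0.5853 0.0406 0.032 ] diam 0.0427 rel x,y 0.0246 -0.0699
t 5.3 p [0.5857 0.0464 0.0521] rot needed(tool) [ 0.0001  0.     -0.0004] shift in aligned tool mm [  52.1 -586.7   30. ] F [-3.67  0.1   8.32] grip 0.07966746604128584 q6 -0.011354818399269296
[[0.0, 1.0, 0.028], [0.0, 0.028, -1.0], [-1.0, 0.0, 0.0]]
```

{"name": "play_rows", "arguments": {"deltas": [[[-6,0,0,0,0,0,80],[0,0,12,0,0,0,80],[4,0,0,0,0,0,80],[2,0,0,0,0,0,80],[0,0,-4,0,0,0,80],[0,0,-5,0,0,0,80],[0,0,-5,0,0,0,80],[0,0,-5,0,0,0,80],[0,0,-5,0,0,0,80],[0,0,0,0,0,0,80]]]}}

```text
time_s: 6.3
ee_pos: [0.5853, 0.0588, 0.0519]
eef_rot: [1.834, 1.57, 0.291]
force: [-5.3, 0.0, 14.3]
grip_width: 0.08
```

Run:
```python
from h import *
c=cam("wrist");cv2.imwrite("pics/wrist3.png",c["img"][:,:,::-1])
plan([0,0,0])
```

```text
t 6.35 p [0.5853 0.0586 0.0519] rot needed(tool) [ 0.0001 -0.0001 -0.0003] shift in aligned tool mm [  51.9 -586.8   42.2] F [-6.05 -0.42 13.75] grip 0.07980552676179949 q6 0.009279307900969423
[[0.0, 1.0, 0.028], [0.0, 0.028, -1.0], [-1.0, 0.0, 0.0]]
```

View pics/wrist3.png

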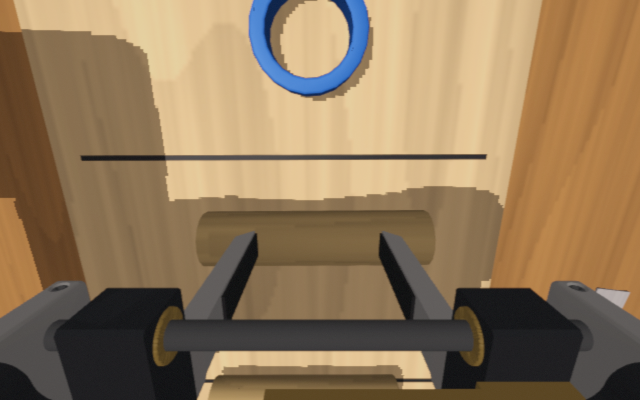

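The dowel holds its place relative to the tool (rows 211-265) and the line has come closer, so each stroke rolls it about 12 mm. I'll repeat the stroke, pressing a little lighter.

{"name": "play_rows", "arguments": {"deltas": [[[-6,0,0,0,0,0,80],[0,0,12,0,0,0,80],[4,0,0,0,0,0,80],[1.7,0,0,0,0,0,80],[0,0,-4,0,0,0,80],[0,0,-5,0,0,0,80],[0,0,-5,0,0,0,80],[0,0,-5,0,0,0,80],[0,0,-5,0,0,0,80],[0,0,0,0,0,0,80]]]}}

```text
time_s: 7.35
ee_pos: [0.5849, 0.0707, 0.052]
eef_rot: [2.534, 1.571, 0.991]
force: [-5.8, 0.3, 12.8]
grip_width: 0.0796
```

{"name": "play_rows", "arguments": {"deltas": [[[-6,0,0,0,0,0,80],[0,0,12,0,0,0,80],[4,0,0,0,0,0,80],[2,0,0,0,0,0,80],[0,0,-4,0,0,0,80],[0,0,-5,0,0,0,80],[0,0,-5,0,0,0,80],[0,0,-5,0,0,0,80],[0,0,-5,0,0,0,80],[0,0,0,0,0,0,80]]]}}

```text
time_s: 8.35
ee_pos: [0.5845, 0.0827, 0.052]
eef_rot: [3.089, 1.571, 1.546]
force: [-5.8, -0.0, 13.1]
grip_width: 0.0797
```

Run:
```python
from h import *
c=cam("wrist");cv2.imwrite("pics/wrist4.png",c["img"][:,:,::-1])
plan([0,0,0])
```

```text
t 8.4 p [0.5845 0.0826 0.052 ] rot needed(tool) [ 0.0001 -0.0001  0.0001] shift in aligned tool mm [  52.  -586.6   66.2] F [-5.54 -0.66 12.7 ] grip 0.07992762061390658 q6 0.05004608715730657
[[0.0, 1.0, 0.028], [0.0, 0.028, -1.0], [-1.0, 0.0, 0.0]]
```

View pics/wrist4.png

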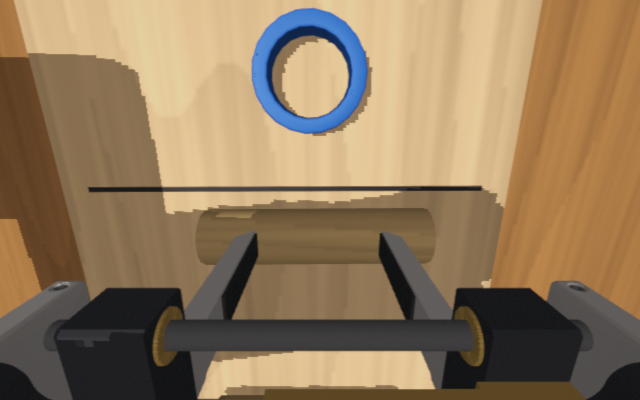

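The dowel is at rows 208-263 and the line at row 188, still parallel. I'll do two more strokes and re-measure.

{"name": "play_rows", "arguments": {"deltas": [[[-6,0,0,0,0,0,80],[0,0,12,0,0,0,80],[4,0,0,0,0,0,80],[2,0,0,0,0,0,80],[0,0,-4,0,0,0,80],[0,0,-5,0,0,0,80],[0,0,-5,0,0,0,80],[0,0,-5,0,0,0,80],[0,0,-5,0,0,0,80],[0,0,0,0,0,0,80]]]}}

```text
time_s: 9.4
ee_pos: [0.5842, 0.0948, 0.052]
eef_rot: [-3.099, 1.571, 1.642]
force: [-5.6, 0.9, 12.4]
grip_width: 0.0805
```

{"name": "play_rows", "arguments": {"deltas": [[[-6,0,0,0,0,0,80],[0,0,12,0,0,0,80],[4,0,0,0,0,0,80],[2,0,0,0,0,0,80],[0,0,-4,0,0,0,80],[0,0,-5,0,0,0,80],[0,0,-5,0,0,0,80],[0,0,-5,0,0,0,80],[0,0,-5,0,0,0,80],[0,0,0,0,0,0,80]]]}}

```text
time_s: 10.4
ee_pos: [0.5838, 0.1068, 0.052]
eef_rot: [-2.634, 1.571, 2.106]
force: [-5.8, -0.3, 12.4]
grip_width: 0.0798
```

Run:
```python
from h import *
c=cam("wrist");cv2.imwrite("pics/wrist5.png",c["img"][:,:,::-1])
c=cam("scene");cv2.imwrite("pics/s5.png",cv2.resize(c["img"][130:300,250:460,::-1],None,fx=3.5,fy=3.5,interpolation=cv2.INTER_CUBIC))
plan([0,0,0])
```

```text
t 10.5 p [0.5838 0.1065 0.052 ] rot needed(tool) [-0.     -0.0002  0.0001] shift in aligned tool mm [  52.  -586.6   90.1] F [-5.87 -0.87 12.07] grip 0.08007870809828434 q6 0.09052247976445549
[[0.0, 1.0, 0.028], [0.0, 0.028, -1.0], [-1.0, 0.0, 0.0]]
```

View pics/wrist5.png

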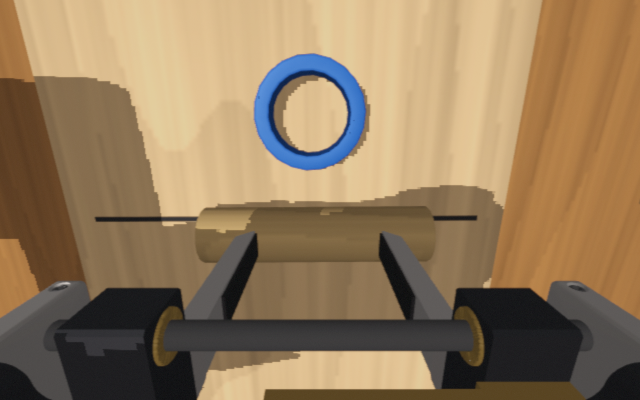

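View pics/s5.png

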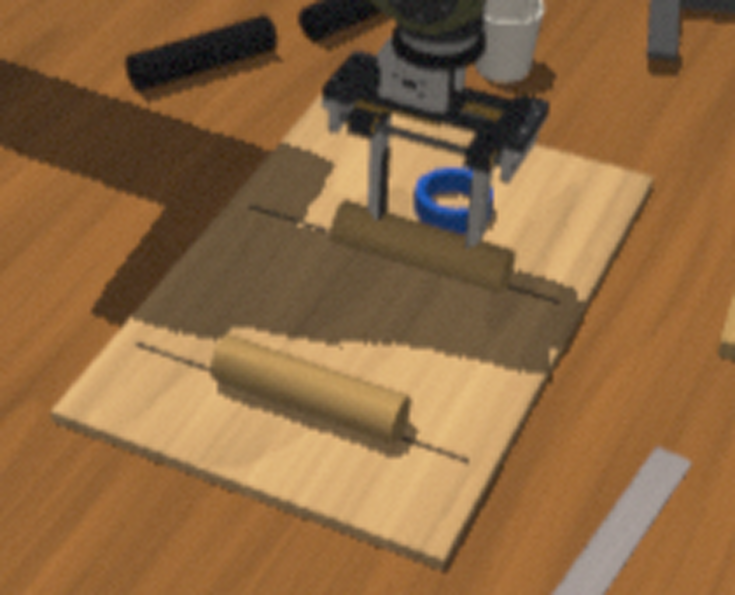

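Run:
```python
from h import *
c=cam("wrist")
rel(c,[[95,219],[477,217.5]],[[204,208.5],[431,206.5]],[[203,262.5],[430,261.5]])
```

```text
ang 0.0051 ang 0.0007 line len 0.3008 mid [0.5582 0.1097 0.012 ] dowel [0.5829 0.1042 0.032 ] diam 0.0429 rel x,y 0.0245 -0.0062
```

{"name": "play_rows", "arguments": {"deltas": [[[-6,0,0,0,0,0,80],[0,0,8,0,0,0,80],[4,0,0,0,0,0,80],[2,0,0,0,0,0,80],[0,0,-4,0,0,0,80],[0,0,-4,0,0,0,80],[0,0,-4,0,0,0,80],[0,0,-2,0,0,0,80],[0,0,0,0,0,0,80],[0,0,0,0,0,0,80]]]}}

```text
time_s: 11.55
ee_pos: [0.5838, 0.1124, 0.052]
eef_rot: [2.454, 1.571, 0.912]
force: [-4.2, 1.1, 12.3]
grip_width: 0.08
```

{"name": "play_rows", "arguments": {"deltas": [[[-2,0,0,0,0,0,80],[-10,0,0,0,0,0,80],[-20,0,0,0,0,0,80],[-30,0,0,0,0,0,80],[-30,0,0,0,0,0,80],[-30,0,0,0,0,0,80],[-30,0,0,0,0,0,80],[0,0,0,0,0,0,80]]]}}

```text
time_s: 12.35
ee_pos: [0.5851, 0.1124, 0.208]
eef_rot: [1.67, 1.564, 0.127]
force: [1.4, 0.1, 0.5]
grip_width: 0.08
```

Run:
```python
from h import *
c=cam("wrist");cv2.imwrite("pics/wrist6.png",c["img"][:,:,::-1])
c=cam("scene");cv2.imwrite("pics/s6.png",cv2.resize(c["img"][150:270,270:440,::-1],None,fx=4.5,fy=4.5,interpolation=cv2.INTER_CUBIC))
c=cam("top");cv2.imwrite("pics/t6.png",cv2.resize(c["img"][115:235,235:415,::-1],None,fx=4.4,fy=4.4,interpolation=cv2.INTER_CUBIC))
plan([0,0,0])
```

```text
t 12.5 p [0.5834 0.1122 0.2026] rot needed(tool) [-0.0001  0.0001  0.0012] shift in aligned tool mm [ 202.6 -586.3   95.8] F [ 0.73 -0.17 -0.12] grip 0.0799816735423867 q6 0.10045841488237713
[[0.0, 1.0, 0.028], [0.0, 0.028, -1.0], [-1.0, 0.0, 0.0]]
```

View pics/wrist6.png

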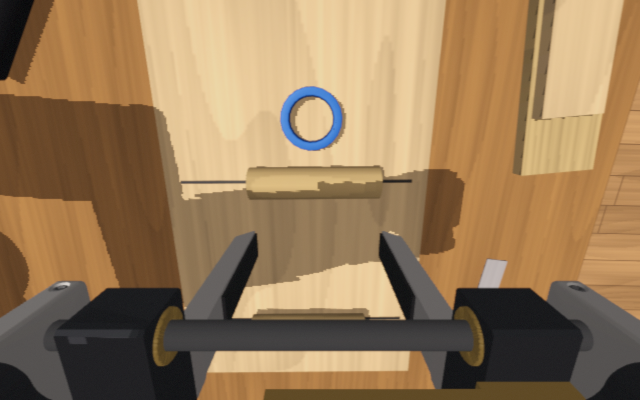

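View pics/s6.png

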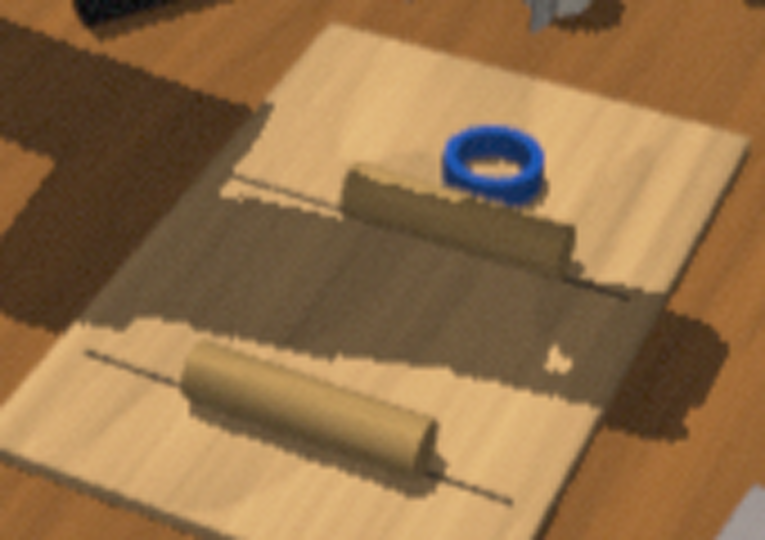

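View pics/t6.png

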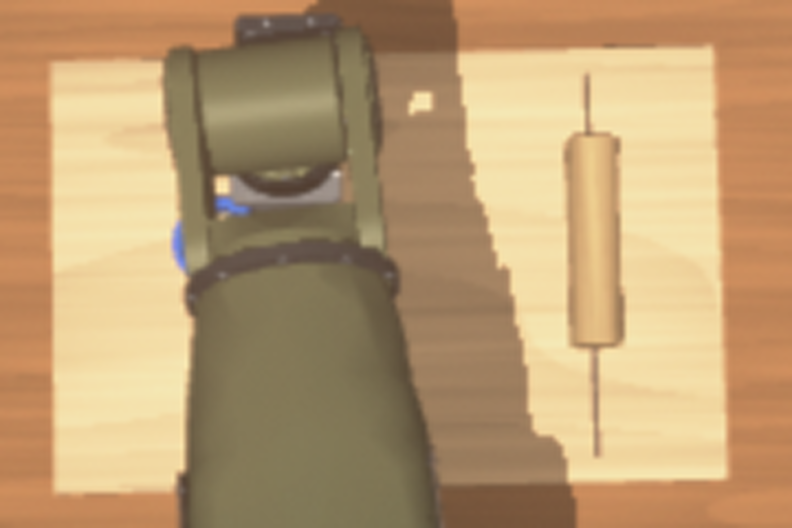

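The scene view shows the moved dowel sitting on its line just as the placed one sits on its own: the line leaves at the lower end corners (343,213) and (565,278). The arm hides it from the top camera, so I'll move clear and measure with both cameras.

{"name": "play_rows", "arguments": {"deltas": [[[-10,-10,30,0,0,0,80],[-10,-10,30,0,0,0,80],[0,-10,30,0,0,0,80],[0,-10,30,0,0,0,80],[0,-10,30,0,0,0,80],[0,-10,30,0,0,0,80],[0,-10,30,0,0,0,80],[0,-10,30,0,0,0,80],[0,-10,30,0,0,0,80],[0,0,0,0,0,0,80]]]}}

```text
time_s: 13.5
ee_pos: [0.5001, -0.1626, 0.2221]
eef_rot: [-1.783, 1.568, 2.954]
force: [-0.8, -0.3, -0.6]
grip_width: 0.0794
```

Run:
```python
from h import *
c=cam("top");cv2.imwrite("pics/t7.png",cv2.resize(c["img"][115:235,235:415,::-1],None,fx=4.4,fy=4.4,interpolation=cv2.INTER_CUBIC))
plan([0,0,0])
```

```text
t 13.55 p [ 0.5006 -0.1611  0.2223] rot needed(tool) [-0.0025 -0.0008  0.0019] shift in aligned tool mm [ 222.3 -495.9 -175.1] F [ 0.61 -0.93  0.34] grip 0.08017275115342595 q6 -0.4065107350048634
[[0.0, 1.0, 0.028], [0.0, 0.028, -1.0], [-1.0, 0.0, 0.0]]
```

View pics/t7.png

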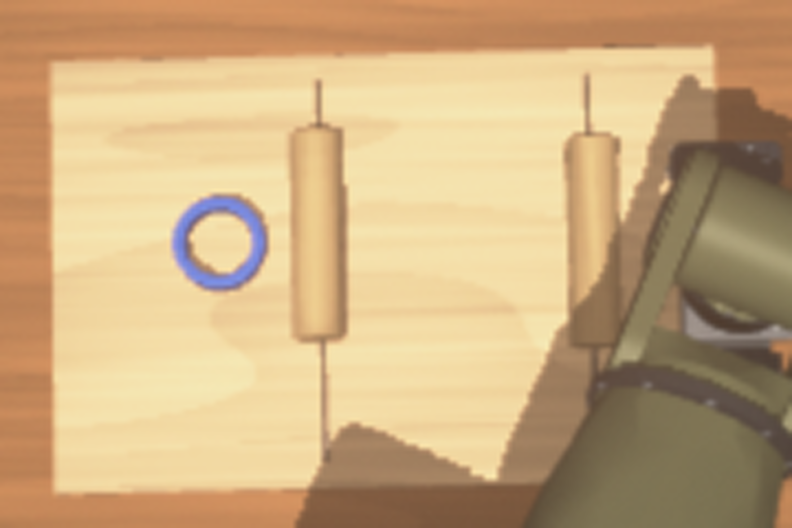

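Run:
```python
from h import *
import pickle
c=cam("top");f=lambda L:[[235+(u+.5)/4.4-.5,115+(v+.5)/4.4-.5] for u,v in L]
rel(c,f([(318.5,82),(325,460)]),f([(291,132),(294,336)]),f([(342,132),(346,336)]))
from station import hand_in
print(hand_in())
```

```text
ang -0.0014 ang 0.0016 line len 0.297 mid [0.5578 0.1118 0.012 ] dowel [0.5828 0.1137 0.032 ] diam 0.0397 rel x,y 0.0251 0.0011
the job is handed in; nothing more can be done
None
```

I rolled the dowel about 80 mm onto the empty line and handed the job in at about 13.6 s on the robot's clock. It took seven short strokes: the open fingers pressed lightly on its top (5–14 N) and moved sideways, and I lifted clear between strokes.

- **Final position:** the last top-camera check put the dowel's centre 1 mm off the line across it (limit 9 mm). It was 25 mm from the line's middle along it (limit 70 mm) and parallel within about 0.002 rad (limit 0.12 rad).
- **Other objects:** the tape and placed dowel looked unmoved in the last pictures. I did not re-measure them, and I did not look again at the cup and hammer after the strokes; the arm did not go near them. The gripper was well clear of everything.
- **Disagreement:** before the last stroke, the wrist and top cameras differed by about 2–5 mm on where the line was. I did not measure again with the wrist camera at the end. The scene view did show the dowel sitting on its line the same way the placed one sits on its own.
- **Rolling:** I did not measure the turn directly. The dowel moved about half as far as the fingers, which is what rolling without slipping gives, so it turned roughly 4 rad (1.2 rad required).

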